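Guide pin in, gearbox cover held hovering over its bolt holes

TASK

The gearbox on the counter is ready for its cover. Pull the plain guide pin out of the wooden tool block, stand it fully down in any one of the four threaded holes of the gearbox's top face and let go of it; then take the cover by its handle, breather plug at the shaft end, thread it down over the pin and hold it level about 15 mm above the face, all four bolt holes lined up with the threaded holes, without it ever touching the gearbox. Finish while still holding it there, so that I can slip the gasket in and start the bolts, and leave the other things where they are.

Things in the scene. Friction and masses are not known exactly. Their poses are not given: they have to be found in the camera images.
- gearbox: Fixed cast-iron gearbox, open at the top. Origin: centre of its underside, on the counter; z up. Its top face is a flat flange 190 (x) x 140 (y) mm, 80 mm above the origin, round a 130 x 82 mm opening. Own +x is the end where a 22 mm steel shaft sticks out (47 mm past the flange, 36 mm above the counter). Four round threaded holes 12 mm wide and 38 mm deep at x = +-80, y = +-55 mm.
- gearbox_hole0 (a point): Mouth centre of threaded hole 0, in the plane of the top face, at (80, 55) mm in the gearbox's frame
- gearbox_hole1 (a point): Mouth centre of threaded hole 1, in the plane of the top face, at (80, -55) mm in the gearbox's frame
- gearbox_hole2 (a point): Mouth centre of threaded hole 2, in the plane of the top face, at (-80, 55) mm in the gearbox's frame
- gearbox_hole3 (a point): Mouth centre of threaded hole 3, in the plane of the top face, at (-80, -55) mm in the gearbox's frame
- cover: Loose flat aluminium cover plate 190 (x) x 140 (y) x 6 mm, about 0.5 kg, lying on the counter right side up. Origin: centre of its underside; z up. Four 14 mm through holes at x = +-80, y = +-55 mm. A brass breather plug (20 mm wide, 20 mm tall) stands on it at x = +78 mm: this end goes over the gearbox's shaft end (+x of both). It starts within 35 degrees of the gearbox's heading.
- cover_hole0 (a point): Centre of cover hole 0 in the plane of the underside; belongs over threaded hole 0
- cover_hole1 (a point): Centre of cover hole 1 in the plane of the underside; belongs over threaded hole 1
- cover_hole2 (a point): Centre of cover hole 2 in the plane of the underside; belongs over threaded hole 2
- cover_hole3 (a point): Centre of cover hole 3 in the plane of the underside; belongs over threaded hole 3
- cover_handle (a point): Centre of the cover's steel grab-handle bar, 38 mm above the cover's underside and over its centre. The bar runs along the cover's x, is 100 mm long, 10 mm wide (y) and 12 mm tall, with a 26 mm gap under it between two end posts; it is pinched across its width (y)
- guide_pin: Loose plain steel rod, no handle: 10 mm thick, 110 mm long, 65 g; lowest 3 mm bevelled to 6 mm, top 12 mm tapered to 4 mm. Origin: centre of its lower end; z up along it. Starts upright in one of the tool block's three holes (which one varies), 65 mm of it showing. Standing in a threaded hole it reaches 72 mm above the face and may lean about 3 degrees
- guide_pin_top (a point): Centre of the guide pin's tapered upper end, 110 mm from its origin
- tool_block: Fixed wooden block 60 (x) x 160 (y) x 60 mm; origin: centre of its underside. Three upright holes, 12 mm wide and 45 mm deep, in a row at y = -52, 0 and +52 mm hold the guide pin, a screwdriver and a file
- screwdriver: Short screwdriver with a black handle (26 mm wide), standing blade down in the tool block, its top 62 mm above the block; origin at hole-floor height on its axis. Leave it alone
- file: Small file with a pear-shaped wooden handle (26 mm wide), standing in the tool block, its top 60 mm above the block; origin at hole-floor height on its axis. Leave it alone
- bolt_tin: Round steel tin with bolts, 82 mm wide, 26 mm tall, on the counter; origin under its centre. Leave it alone
- bearing: Ball bearing 48 mm wide, 15 mm tall, lying on the counter; origin under its centre. Leave it alone
- oil_bottle: White oil bottle with black spout, 65 mm wide, 185 mm tall, at the back; origin under its centre. Leave it alone
- mallet: Rubber mallet lying at the right side, handle 240 mm along its x, head 48 mm thick; origin on the counter under the handle, 90 mm from the head's middle. Leave it alone
- spanner: Combination spanner lying at the left side, 185 mm long; origin under its middle. Leave it alone

How it is judged:
By the outcome, as a careful person would: the job done as asked, in the order asked, and still so for the second after the job is handed in, while the arm keeps its last pose, push and grip.
It also fails if it takes over 69 s, if anything falls off the work surface, if the arm or the gripper's body presses on something with over 40 N, if the wrist force passes 120 N, or if a joint passes its speed limit or range.

ROBOT

A 6-joint arm with a two-finger parallel gripper is mounted at the origin on the work surface. World frame = base frame: x ahead of the robot, y to its left, z up, the work surface at z = 0. Lengths are in m, angles in degrees, forces in N, time in s.
With the tool pointing down it reaches from about 0.35 to 0.725 m from the base axis. Payload 4.3 kg.
Tool frame: the origin (TCP) lies on the centre line of the jaws, within the pads' length; the fingertips stand 22 mm ahead of it and the grasp point (between the pads) lies 3 mm ahead of it; z points along the fingers, y is the line along which they close (so a half turn about z gives the same grasp; the last joint's range is limited). The gripper opens to 85 mm and grips with 20 to 120 N. Pads are 22 mm wide; open, the fingers measure 114 mm over their backs; the gripper's body (76 mm by 85 mm) begins 54 mm behind the grasp point. The pads swing forward as they close: fully open they stand 13 mm farther back than shut.
Start: joints at [-69.746, 21.618, 4.641, 73.018, 0, 83.68], TCP at [0.257, -0.514, 0.253] pointing down, gripper open.
Joint ranges: [-156.06, 156.06], [-48.1, 94.91], [-58.44, 69.94], [-101.28, 121.22], [-78.64, 73.56], [-180, 180]. Speed limits (degrees/s): [147.25, 147.25, 180, 180, 180, 180].

INTERFACE

Orientations are given as [roll, pitch, yaw] about the fixed x, y, z axes, in that order (R = Rz(yaw) Ry(pitch) Rx(roll)).
In Python, from cell import ctrl gives the robot as it stands. Calls block until the motion is done:
- ctrl.move_ptp(position, orientation): joint-space move of the TCP to a pose.
- ctrl.servo_line(position, attitude=None, feed=0.15): straight line of the TCP; attitude=None keeps the orientation; feed is the mean speed in m/s.
- ctrl.move_j(angles): joint-space move.
- ctrl.move_gripper(opening): finger opening in m; the grip force is fixed at half the most; returns when the fingers have stopped.
- ctrl.wait(seconds).
- ctrl.solve_ik(position, orientation): joint angles nearest the present ones, or None.
- ctrl.grab_frame(name): name is "side" or "top" or "wrist"; returns (picture, depth): 480x640x3 uint8, red, green, blue; 480x640 float32, m along the optical axis (not along the pixel's ray), 0 where there is no reading.
- ctrl.get_calibration(name): a dict with "fx", "fy", "cx", "cy" (pixels), "xyz" and "rotation" of the camera in the world. Camera axes: x right, y up, looking along -z (the intrinsics and any distortion apply to the point x, -y, -z); pixel columns grow to the right and rows downward; lengths in m; the calibration is good to about 2 mm. The wrist camera is an equidistant fisheye: a pixel r from the principal point sees the ray r / f radians off the axis. A picture is of the moment at which its call begins: read the wrist's pose just before it. get_calibration takes no time and is no camera call; for the wrist camera it gives the pose at the moment of the call.
A pose or a line that the arm cannot do raises ctrl.PlanningError and nothing moves.
- ctrl.job_done(): hands the job in; it is judged then, once.
Readings, each from a call of its own:
- ctrl.read_time(): time.
- ctrl.read_qpos(): joint angles.
- ctrl.read_qd(): joint speeds.
- ctrl.read_effort(): joint torques, N m.
- ctrl.read_ee_pos(): TCP position.
- ctrl.read_tcp_rot(): TCP orientation.
- ctrl.read_force(): force on the tool from outside, world axes, zero at the start.
- ctrl.read_ft_torque(): the same for the moment, N m.
- ctrl.read_gripper_width(): finger opening in m.
- ctrl.read_grasp_force(): force on a finger pad.
Only numpy, scipy, OpenCV 4.12 (cv2) and the standard library are available. Lean on these libraries where they do the work, as an engineer would, in place of code of your own. Each camera call takes 0.05 s, during which the arm holds its last target. There are 200 camera calls.

## Working session

There is one attempt and no reset: what is moved stays moved. The work goes in short steps, each a Python script; the robot and the scene stay as the last script left them, time stands still between calls to the robot, and variables do not carry over. Pictures are saved under pics/ and viewed, at most 10 in all, crops included, and the job is handed in when it is done.

```bash
mkdir -p pics; ls
python3 - <<'E'
from cell import ctrl
import cv2,numpy as np
for n in("top","side"):
    im,d=ctrl.grab_frame(n); c=ctrl.get_calibration(n)
    print(n,{k:np.round(v,4).tolist() for k,v in c.items() if not isinstance(v,str)})
    cv2.imwrite(f"pics/{n}0.png",im[:,:,::-1]); np.savez(f"pics/{n}0.npz",im=im,d=d)
E
```

```text
pics
top {'fx': 506.6807, 'fy': 506.6807, 'cx': 320.3744, 'cy': 235.7986, 'xyz': [0.359, 0.0241, 1.3575], 'rotation': [8.1131, 0.5653, -90.7662]}
side {'fx': 523.2453, 'fy': 523.2453, 'cx': 319.6959, 'cy': 245.323, 'xyz': [-0.0505, 0.7585, 0.9876], 'rotation': [46.7388, 0.8034, -140.9209]}
```

View pics/top0.png

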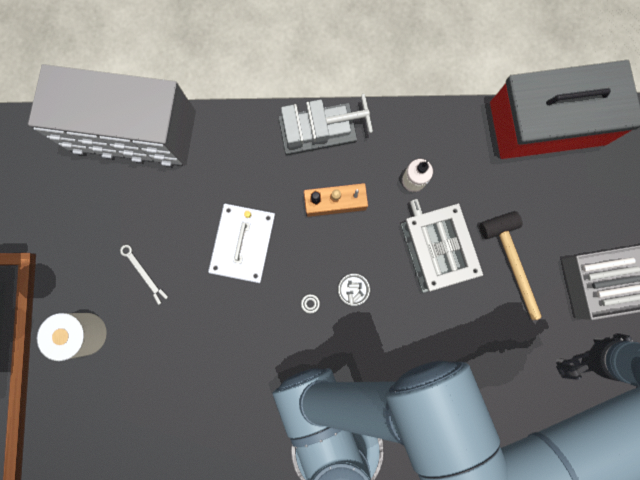

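View pics/side0.png

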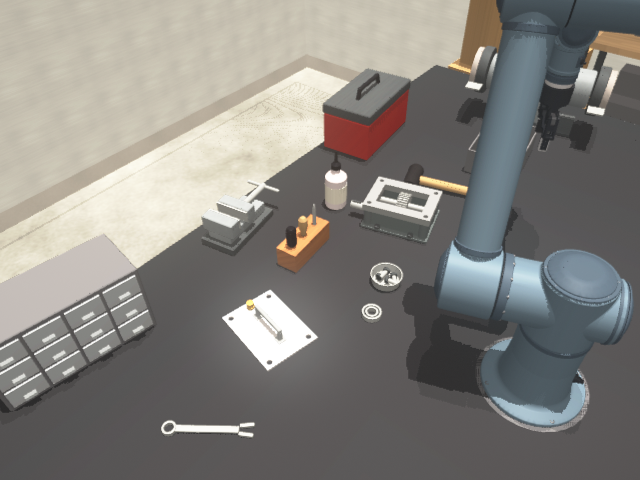

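The top picture shows the cover at about (242,243) with its breather at (248,214), and the gearbox face at (445,247) with its shaft at (416,207). The pin is the thin grey rod at the right end of the block, (357,192). The side picture confirms this: the pin is at (314,213), with the file and screwdriver to its left.

```bash
cat > h.py <<'E'
import numpy as np,cv2
from scipy.spatial.transform import Rotation as R
def ray(c,uv,fish=False):
    uv=np.atleast_2d(uv).astype(float)
    a=(uv[:,0]-c["cx"])/c["fx"]; b=(uv[:,1]-c["cy"])/c["fy"]
    if fish:
        r=np.hypot(a,b)+1e-12; s=np.sin(r)/r; v=np.c_[a*s,-b*s,-np.cos(r)]
    else: v=np.c_[a,-b,-np.ones_like(a)]
    rot=np.array(c["rotation"],float)
    M=rot if rot.shape==(3,3) else R.from_euler("xyz",rot,degrees=True).as_matrix()
    return np.array(c["xyz"]),v@M.T
def plane(c,uv,z,fish=False):
    o,d=ray(c,uv,fish); return o+d*((z-o[2])/d[:,2])[:,None]
def proj(c,P,fish=False):
    M=R.from_euler("xyz",c["rotation"],degrees=True).as_matrix()
    p=(np.atleast_2d(P)-c["xyz"])@M; x,y,z=p[:,0],-p[:,1],-p[:,2]
    if fish:
        r=np.hypot(x,y)+1e-12; t=np.arctan2(r,z); return np.c_[c["cx"]+c["fx"]*t*x/r,c["cy"]+c["fy"]*t*y/r]
    return np.c_[c["cx"]+c["fx"]*x/z,c["cy"]+c["fy"]*y/z]
def tri(o1,d1,o2,d2):
    A=np.c_[d1,-d2]; s=np.linalg.lstsq(A,o2-o1,rcond=None)[0]
    p,q=o1+s[0]*d1,o2+s[1]*d2; return (p+q)/2,np.linalg.norm(p-q)
def holes(g,P,c,fish,win,thr=None):
    """refine dark blob centroids near predicted px"""
    out=[]
    for u,v in proj(c,P,fish):
        u0,v0=int(round(u))-win,int(round(v))-win
        w=cv2.resize(g[v0:v0+2*win+1,u0:u0+2*win+1],None,fx=4,fy=4,interpolation=cv2.INTER_LINEAR)
        t=thr or (float(np.percentile(w,70))+float(w.min()))/2
        m=(w<t).astype(np.uint8); n,l,s,ce=cv2.connectedComponentsWithStats(m)
        mid=np.array(w.shape[::-1])/2
        k=[i for i in range(1,n) if s[i,4]>60 and s[i,0]>0 and s[i,1]>0 and s[i,0]+s[i,2]<w.shape[1] and s[i,1]+s[i,3]<w.shape[0]]
        if not k: out.append([np.nan]*2+[0]);continue
        i=min(k,key=lambda i:np.linalg.norm(ce[i]-mid)); out.append([u0+(ce[i][0]+.5)/4-.5,v0+(ce[i][1]+.5)/4-.5,s[i,4]/16])
    return np.array(out)
HX=np.array([[.08,.055],[.08,-.055],[-.08,.055],[-.08,-.055]])
def fit(XY,M=HX):
    ok=~np.isnan(XY[:,0]); a,b=M[ok],XY[ok]; ca,cb=a.mean(0),b.mean(0); H=(a-ca).T@(b-cb)
    th=np.arctan2(H[0,1]-H[1,0],H[0,0]+H[1,1]); Q=np.array([[np.cos(th),-np.sin(th)],[np.sin(th),np.cos(th)]])
    t=cb-Q@ca; return t,np.degrees(th),np.linalg.norm(b-(a@Q.T+t),axis=1)
E
cat > m.py <<'E'
from h import *
from cell import ctrl
Z=np.load("pics/top0.npz"); im,d=Z["im"],Z["d"]; c=ctrl.get_calibration("top")
g=cv2.cvtColor(im,cv2.COLOR_RGB2GRAY)
# quads by eye: order hole0(+x,+y),1(+x,-y),2(-x,+y),3(-x,-y)
for n,z,px in(("cover",.006,[(229,210),(268,217),(215,268),(256,277)]),("gbox",.08,[(416,222),(457,210),(433,283),(475,267)])):
    t,th,r=fit(plane(c,px,z)[:,:2]); print(n,t,th,r)
    for _ in range(2):
        a=np.radians(th);Q=np.array([[np.cos(a),-np.sin(a)],[np.sin(a),np.cos(a)]])
        P=np.c_[HX@Q.T+t,np.full(4,z)]
        hh=holes(g,P,c,False,6); t,th,r=fit(plane(c,hh[:,:2],z)[:,:2])
    print(n,t.round(4),round(th,2),(r*1e3).round(1),hh.round(1).tolist(), d[tuple(hh[0,1::-1].astype(int))])
cs=ctrl.get_calibration("side")
o1,d1=ray(c,(357,190));o2,d2=ray(cs,(314,205)); print("pin top?",tri(o1,d1[0],o2,d2[0]))
hsv=cv2.cvtColor(im,cv2.COLOR_RGB2HSV)
m=cv2.inRange(hsv,(8,120,90),(20,255,255)); m[:,:290]=0;m[:,380:]=0;m[:170]=0;m[225:]=0
cn=max(cv2.findContours(m,0,2)[0],key=cv2.contourArea); print("block",cv2.minAreaRect(cn))
b=im[175:225,295:375]; cv2.imwrite("pics/crop.png",np.vstack([cv2.resize(b,(800,500),interpolation=cv2.INTER_CUBIC)])[:,:,::-1])
S=np.load("pics/side0.npz")["im"][190:250,260:340]
cv2.imwrite("pics/crop2.png",np.hstack([cv2.resize(b,(400,250),interpolation=cv2.INTER_CUBIC),cv2.resize(S,(400,300),interpolation=cv2.INTER_CUBIC)[:250]])[:,:,::-1])
E
python3 m.py
```

```text
cover [0.53605637 0.24613599] -11.994906509936385 [0.00114462 0.00260569 0.00143243 0.00310947]
cover [0.5369 0.2476] -11.96 [0.2 0.1 0.2 0. ] [[228.1, 210.0, 12.5], [267.7, 217.6, 12.8], [215.0, 267.5, 13.8], [255.2, 275.6, 13.7]] 1.3821431
gbox [ 0.51245709 -0.28171821] 15.0790653727611 [0.00323726 0.00248063 0.00439132 0.00692557]
gbox [ 0.5098 -0.2786] 15.56 [0.1 0.1 0.2 0.2] [[413.7, 222.5, 11.8], [454.6, 210.5, 11.1], [433.2, 282.8, 12.5], [474.8, 270.5, 12.2]] 1.3155892
pin top? (array([ 0.64905029, -0.05920266,  0.12142388]), np.float64(0.0008968315841933174))
block ((335.3414611816406, 199.57318115234375), (26.172271728515625, 61.952083587646484), 83.6598129272461)
```

View pics/crop2.png

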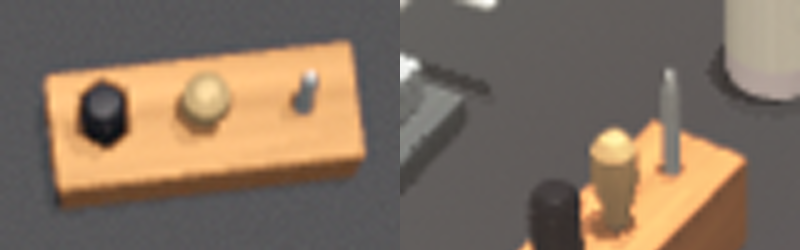

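The crop shows the pin's base at about (355,197) and its tip at about (357,189) in the top view. In the side view the base is at (314,224) and the tip at (314,204). The hole fits have 0.2 mm residuals, so I'll move over the pin and look with the wrist camera.

Run:
```python
from h import *
from cell import ctrl
c=ctrl.get_calibration("top");cs=ctrl.get_calibration("side")
print(plane(c,(357.2,189.3),.124),plane(c,(355.0,196.7),.06),plane(cs,(314,204),.124),plane(cs,(314.2,224.2),.06))
P=[.648,-.059,.30]
for y in(96,-84): print(y,ctrl.solve_ik(P,[180,0,y]))
y=min((96,-84),key=lambda y:abs(ctrl.solve_ik(P,[180,0,y])[5]))
ctrl.move_ptp([.60,-.059,.27],[180,0,y]); print(y,ctrl.read_ee_pos(),ctrl.read_qpos(),ctrl.read_time())
cw=ctrl.get_calibration("wrist");im,d=ctrl.grab_frame("wrist");print(cw)
cv2.imwrite("pics/w1.png",im[:,:,::-1]);np.savez("pics/w1.npz",im=im,d=d)
print(proj(cw,[[.648,-.059,.125],[.648,-.059,.06]],True))
```

```text
[[ 0.65060789 -0.05933199  0.124     ]] [[ 0.64603495 -0.05744763  0.06      ]] [[ 0.64920396 -0.06016947  0.124     ]] [[ 0.64524946 -0.05406744  0.06      ]]
96 [-10.78512329  31.42299384  26.89651019  85.47351635   0.
  73.21487671]
-84 [ -10.78512329   31.42299384   26.89651019   85.47351635    0.
 -106.78512329]
96 [ 0.59985872 -0.06002681  0.2699577 ] [-1.17328121e+01  2.48799891e+01  1.19971504e+01  7.71204480e+01
 -1.83660190e-02  7.23599197e+01] 2.15
{'fx': 371.64829954431775, 'fy': 371.64829954431775, 'cx': 318.3373055670277, 'cy': 235.81545385805364, 'xyz': array([0.59256689, 0.00907197, 0.39003613]), 'rotation': array([-15.70133542,   0.09821626,   5.94490154])}
[[383.2792204  234.48302505]
 [371.48808018 215.50975347]]
```

View pics/w1.png

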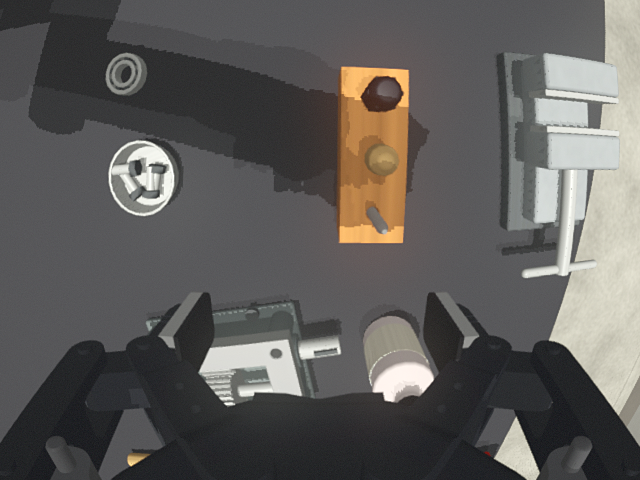

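The wrist picture shows the pin's tip at about (386,232) and its base at about (371,208), with the block's edges upright in the image. The 96° yaw therefore matches the block. Next I refine the pin position and grasp it.

Run:
```python
from h import *
from cell import ctrl
im=np.load("pics/w1.npz")["im"];cw=ctrl.get_calibration("wrist")
hsv=cv2.cvtColor(im,cv2.COLOR_RGB2HSV)
m=((hsv[...,1]<90)).astype(np.uint8);mm=np.zeros_like(m);mm[190:240,345:400]=m[190:240,345:400]
n,l,s,ce=cv2.connectedComponentsWithStats(mm);i=1+s[1:,4].argmax();ys,xs=np.nonzero(l==i);print(s[i],ce[i])
for v in range(ys.min(),ys.max()+1): k=xs[ys==v];print(v,k.min(),k.max(),end="; ")
p=np.c_[xs,ys].astype(float);print()
w=np.array([15,24.])/28.3;q=p@w
tip=p[q>q.max()-1.5].mean(0);base=p[q<q.min()+3].mean(0)
print(tip,base,plane(cw,tip,.124,True),plane(cw,base,.06,True))
c=ctrl.get_calibration("top");o1,d1=ray(c,(357.2,189.3));o2,d2=ray(cw,tip,True);print(tri(o1,d1[0],o2,d2[0]))
```

```text
[367 207  21  27 310] [377.16129032 220.26129032]
207 370 374; 208 369 375; 209 368 376; 210 367 376; 211 367 377; 212 367 378; 213 367 378; 214 367 379; 215 368 379; 216 368 380; 217 369 381; 218 370 382; 219 370 382; 220 371 383; 221 372 384; 222 372 385; 223 373 386; 224 373 386; 225 374 387; 226 375 387; 227 375 387; 228 376 387; 229 376 387; 230 377 387; 231 378 387; 232 379 386; 233 381 386; 
[385.5        232.33333333] [370.16666667 208.875     ] [[ 0.64964208 -0.05748335  0.124     ]] [[ 0.64593776 -0.053042    0.06      ]]
(array([ 0.65219335, -0.05987755,  0.11481943]), np.float64(0.0011457836117927322))
```

Run:
```python
from h import *
from cell import ctrl
o=[180,0,96];x,y=.6488,-.0575
ctrl.move_ptp([x,y,.22],o); ctrl.servo_line([x,y,.103],feed=.12)
print(ctrl.read_ee_pos(),ctrl.read_force())
ctrl.move_gripper(0.0); print(ctrl.read_gripper_width(),ctrl.read_grasp_force(),ctrl.read_force(),ctrl.read_ee_pos())
ctrl.servo_line([x,y,.27],feed=.15); print(ctrl.read_gripper_width(),ctrl.read_force(),ctrl.read_ee_pos(),ctrl.read_time())
cw=ctrl.get_calibration("wrist");im,d=ctrl.grab_frame("wrist");cv2.imwrite("pics/w2.png",im[:,:,::-1])
```

```text
[ 0.64953272 -0.05764659  0.10418631] [ 0.45445422 -1.49750937 -0.06239269]
0.008342268378531961 58.42054134118371 [-0.25325296 -0.07988717 -0.12025881] [ 0.64887096 -0.0575142   0.10314987]
0.008146039013286642 [ 0.50876184  0.20110766 -1.19041214] [ 0.6482942  -0.05741198  0.26886854] 5.6583
```

View pics/w2.png

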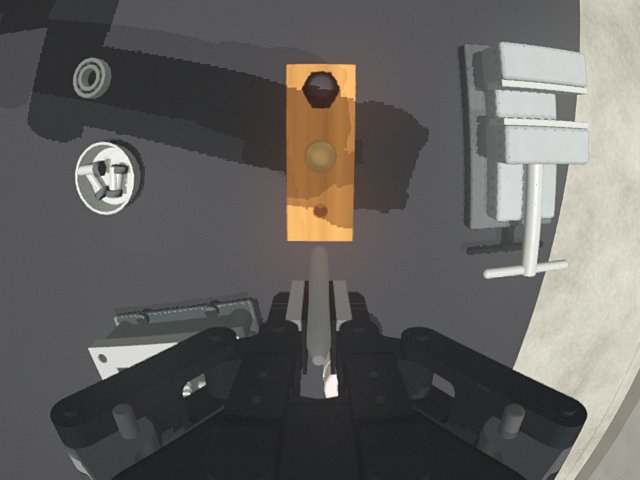

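The wrist picture shows the pin held upright between the pads, its lower end at about (319,250) and its top at about (319,362). The empty block hole is at (320,210). Next I hover over threaded hole 2, the one nearest the robot.

Run:
```python
from h import *
from cell import ctrl
a=np.radians(15.56);Q=np.array([[np.cos(a),-np.sin(a)],[np.sin(a),np.cos(a)]]);H=np.c_[HX@Q.T+[.5098,-.2786],np.full(4,.08)]
h=H[2];print(H)
ctrl.move_ptp([h[0],h[1],.26],[180,0,105.56]); ctrl.servo_line([h[0],h[1],.193],feed=.12); ctrl.wait(.4)
e=np.array(ctrl.read_ee_pos());print(e,ctrl.read_tcp_rot(),ctrl.read_time())
cw=ctrl.get_calibration("wrist");im,d=ctrl.grab_frame("wrist");np.savez("pics/w3.npz",im=im,d=d,**{k:cw[k] for k in cw if k!="name"})
print(proj(cw,H,True),proj(cw,[e-[0,0,.088]],True))
cv2.imwrite("pics/w3.png",im[:,:,::-1])
for n in("side","top"):
    im,d=ctrl.grab_frame(n);np.savez(f"pics/{n}3.npz",im=im,d=d)
    c=ctrl.get_calibration(n);print(n,proj(c,[h,e-[0,0,.088]]))
```

```text
[[ 0.5721144  -0.20415596  0.08      ]
 [ 0.60162161 -0.31012447  0.08      ]
 [ 0.41797839 -0.24707553  0.08      ]
 [ 0.4474856  -0.35304404  0.08      ]]
[ 0.41816472 -0.24722609  0.19340237] [1.79973867e+02 3.70260460e-02 1.05559977e+02] 7.9667
[[534.61983443 240.81491221]
 [507.72218219 365.48461692]
 [318.53773736 241.26036339]
 [318.42492362 377.41449729]] [[318.75087798 253.83430455]]
side [[425.22246667 215.77906819]
 [426.38184314 208.36622345]]
top [[433.18648061 282.8258079 ]
 [435.41972411 282.24019951]]
```

View pics/w3.png

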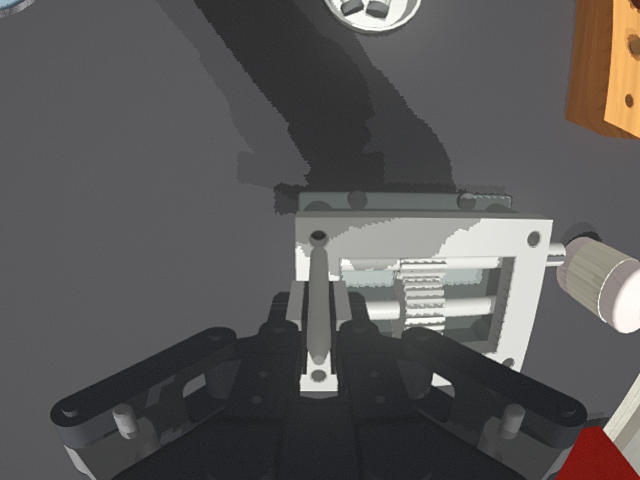

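Run:
```python
from h import *
Z=np.load("pics/w3.npz");c={k:Z[k] for k in("fx","fy","cx","cy","xyz","rotation")};im=Z["im"];g=cv2.cvtColor(im,cv2.COLOR_RGB2GRAY)
a=np.radians(15.56);Q=np.array([[np.cos(a),-np.sin(a)],[np.sin(a),np.cos(a)]]);H=np.c_[HX@Q.T+[.5098,-.2786],np.full(4,.08)]
hh=holes(g,H,c,True,11);hh[2]=np.nan;print(hh.round(1))
W=plane(c,hh[:,:2],.08,True)[:,:2];print(W.round(4));t,th,r=fit(W);print(t,th,r)
S=np.load("pics/side3.npz")["im"]
A=cv2.resize(im[225:275,285:355],(560,400),interpolation=cv2.INTER_CUBIC);B=cv2.resize(S[185:235,410:440],(240,400),interpolation=cv2.INTER_CUBIC)
cv2.imwrite("pics/c3.png",np.hstack([A,B])[:,:,::-1])
```

```text
[[533.3 238.6 151.3]
 [  nan   nan   0. ]
 [  nan   nan   nan]
 [318.2 375.3 147.6]]
[[ 0.5702 -0.2029]
 [    nan     nan]
 [    nan     nan]
 [ 0.4467 -0.3511]]
[ 0.50845259 -0.27698801] 15.700188114393542 [0.00064175 0.00064175]
```

View pics/c3.png

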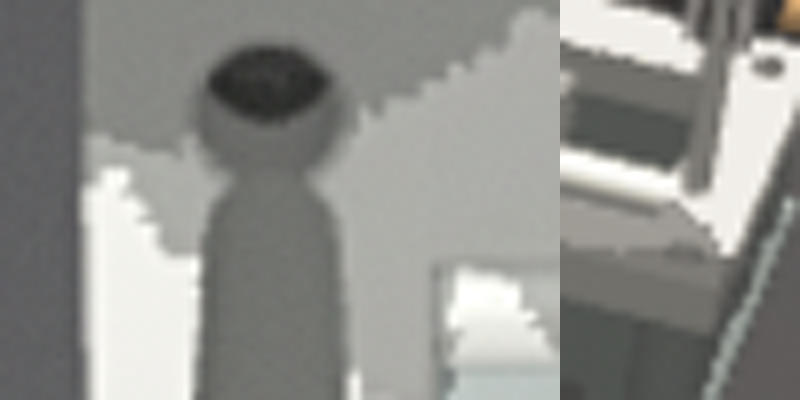

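The crop shows threaded hole 2 centred near (318.8,238.9) and the pin's lower end centred near (318.9,251.3), so only a small correction along tool x is needed. I'll apply it and insert with force checks.

Run:
```python
from h import *
from cell import ctrl
cw=ctrl.get_calibration("wrist");e=np.array(ctrl.read_ee_pos())
ph=plane(cw,(318.8,238.9),.08,True)[0];pp=plane(cw,(318.9,251.3),e[2]-.088,True)[0]
dl=(ph-pp)[:2];print(ph,pp,dl)
assert np.linalg.norm(dl)<.004
x,y=e[:2]+dl
ctrl.servo_line([x,y,.190],feed=.05)
f0=np.array(ctrl.read_force())
for z in(.172,.166,.160,.153,.145,.138,.134,.132,.131,.130,.129,.128,.127,.126):
    ctrl.servo_line([x,y,z],feed=.04); ctrl.wait(.1); f=np.array(ctrl.read_force())-f0; print(z,f.round(1),np.round(ctrl.read_ee_pos(),4))
    if f[2]>8 or np.linalg.norm(f)>20: break
print(ctrl.read_time())
```

```text
[ 0.41746792 -0.24523129  0.08      ] [ 0.41761762 -0.24553068  0.10511148] [-0.0001497   0.00029939]
0.172 [ 0.6  0.1 -0.3] [ 0.4179 -0.2469  0.1722]
0.166 [-0.2  0.3  0.6] [ 0.4178 -0.2468  0.1659]
0.16 [ 0.9 -1.3  0.5] [ 0.4178 -0.2468  0.1599]
0.153 [-0.3 -0.5 -0.3] [ 0.4178 -0.2468  0.1529]
0.145 [0.1 0.2 0.4] [ 0.4178 -0.2468  0.1449]
0.138 [-0.   0.4 -0.1] [ 0.4178 -0.2468  0.138 ]
0.134 [ 0.7  0.2 -0.3] [ 0.4178 -0.2468  0.134 ]
0.132 [-0.3 -0.2  0.4] [ 0.4178 -0.2468  0.132 ]
0.131 [-0.5 -0.3  0.2] [ 0.4178 -0.2468  0.131 ]
0.13 [-0.5  0.2  1. ] [ 0.418  -0.2469  0.1301]
0.129 [-1.2  1.1  7.8] [ 0.4182 -0.2471  0.1299]
0.128 [-2.8  2.  12.7] [ 0.4184 -0.2474  0.1298]
13.2667
```

The pin reached the floor exactly at the expected height. I release it, retract, and check that it stands.

Run:
```python
from h import *
from cell import ctrl
x,y=.4178,-.2468
ctrl.servo_line([x,y,.130],feed=.04); ctrl.move_gripper(.045); print(ctrl.read_gripper_width())
ctrl.servo_line([x,y,.235],feed=.12)
# back off toward tool -x so that the pin and the holes are in view
ctrl.servo_line([.4339,-.3045,.29],feed=.2); ctrl.wait(.4)
cw=ctrl.get_calibration("wrist");im,d=ctrl.grab_frame("wrist");np.savez("pics/w4.npz",im=im,d=d,**{k:cw[k] for k in("fx","fy","cx","cy","xyz","rotation")})
cv2.imwrite("pics/w4.png",im[:,:,::-1]);print(ctrl.read_ee_pos(),ctrl.read_time())
im,d=ctrl.grab_frame("top");np.savez("pics/top4.npz",im=im,d=d)
im,d=ctrl.grab_frame("side");np.savez("pics/side4.npz",im=im,d=d)
```

```text
0.04474881978990411
[ 0.4337615  -0.30410738  0.28984342] 15.9917
```

View pics/w4.png

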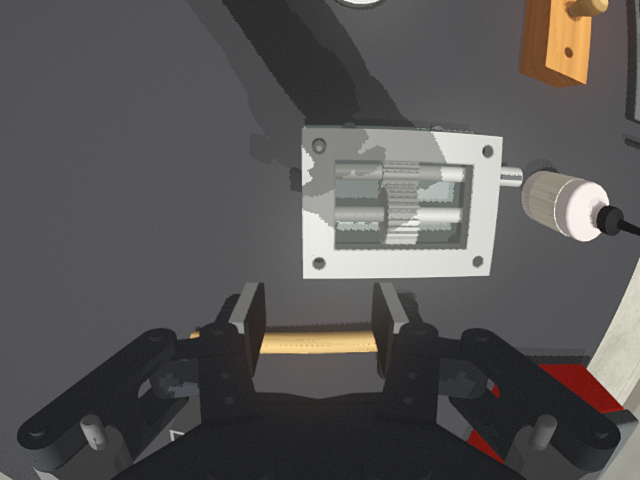

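The wrist picture shows the pin standing, seen end-on, at (319,146). The other holes are at (488,151), (477,262) and (319,263). I fit the gearbox from these.

Run:
```python
from h import *
Z=np.load("pics/w4.npz");c={k:Z[k] for k in("fx","fy","cx","cy","xyz","rotation")};im=Z["im"];g=cv2.cvtColor(im,cv2.COLOR_RGB2GRAY)
a=np.radians(15.7);Q=np.array([[np.cos(a),-np.sin(a)],[np.sin(a),np.cos(a)]]);H=np.c_[HX@Q.T+[.5085,-.277],np.full(4,.08)]
print(proj(c,H,True))
hh=holes(g,H,c,True,9);print(hh.round(1))
hh[2]=np.nan
t,th,r=fit(plane(c,hh[:,:2],.08,True)[:,:2]);print(t.round(4),th,r*1e3)
a=np.radians(th);Q=np.array([[np.cos(a),-np.sin(a)],[np.sin(a),np.cos(a)]]);h2=Q@HX[2]+t
print("h2",h2,"base px",proj(c,[[*h2,.08],[*h2,.152]],True))
A=cv2.resize(im[130:165,300:340],(457,400),interpolation=cv2.INTER_CUBIC)
T=np.load("pics/top4.npz")["im"][255:290,415:445];cT=__import__("cell").ctrl.get_calibration("top")
print("top pred",proj(cT,[[.41797839,-.24707553,.08],[.41797839,-.24707553,.152]]))
B=cv2.resize(T,(343,400),interpolation=cv2.INTER_CUBIC)
cv2.imwrite("pics/c4.png",np.hstack([A,B])[:,:,::-1])
```

```text
[[487.66047679 150.36070892]
 [477.64712871 261.02874364]
 [318.05533227 144.22342396]
 [318.22901287 262.7997459 ]]
[[487.2 151.   98.6]
 [477.3 261.1  90.7]
 [318.2 140.9  36.7]
 [318.5 262.9 111.6]]
[ 0.5084 -0.2773] 15.699841379647019 [0.46591291 0.2704416  0.46904859]
h2 [ 0.41652033 -0.24599658] base px [[317.87540127 144.52037884]
 [317.554245   147.34193763]]
top pred [[433.18647933 282.82580807]
 [439.58934512 281.328353  ]]
```

View pics/c4.png

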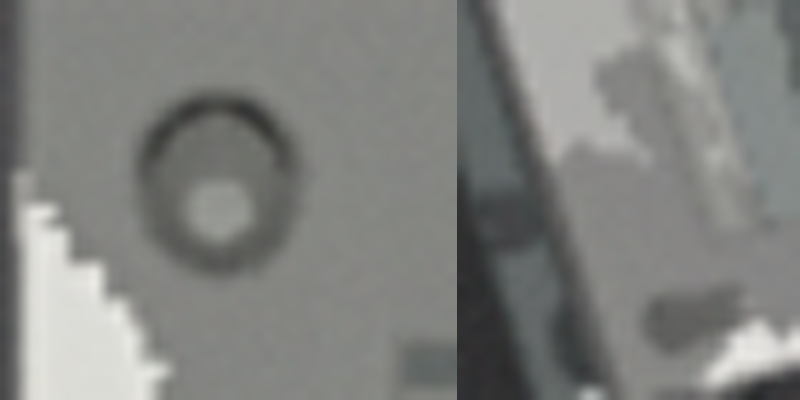

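The crop shows the pin tip at (318.6,147.7) over the hole centre at (318.5,145.2), as expected for an upright pin. Now I take the cover.

Run:
```python
from h import *
from cell import ctrl
x,y=.5363,.2482; o=[180,0,168.04]
print(ctrl.solve_ik([x,y,.2],o),ctrl.solve_ik([.509,-.278,.231],[180,0,-164.35]))
ctrl.move_gripper(.085)
ctrl.move_ptp([x,y,.16],o); ctrl.servo_line([x,y,.0415],feed=.1); ctrl.wait(.2)
print(ctrl.read_ee_pos(),ctrl.read_force())
ctrl.move_gripper(0); print(ctrl.read_gripper_width(),ctrl.read_grasp_force(),ctrl.read_force())
ctrl.servo_line([x,y,.06],feed=.04);ctrl.wait(.2);print(ctrl.read_force(),ctrl.read_ft_torque(),ctrl.read_gripper_width())
ctrl.servo_line([x,y,.28],feed=.15)
ctrl.move_ptp([.509,-.278,.28],[180,0,-164.35]);ctrl.servo_line([.509,-.278,.231],feed=.08);ctrl.wait(.5)
cw=ctrl.get_calibration("wrist");im,d=ctrl.grab_frame("wrist");np.savez("pics/w5.npz",im=im,d=d,**{k:cw[k] for k in("fx","fy","cx","cy","xyz","rotation")})
cv2.imwrite("pics/w5.png",im[:,:,::-1]);print(ctrl.read_ee_pos(),ctrl.read_force(),ctrl.read_time())
for n in("top","side"):
    im,d=ctrl.grab_frame(n);np.savez(f"pics/{n}5.npz",im=im,d=d);cv2.imwrite(f"pics/{n}5.png",im[:,:,::-1])
```

```text
[18.68565005 24.52833103  1.08825154 66.55992051  0.         30.64565005] [-34.90794792  22.55972703   2.73198101  70.17225398   0.
 -50.55794792]
[0.5367538  0.24836474 0.04209044] [ 1.19164797  0.12479041 -0.47354538]
0.00894521428026202 59.20044422149658 [ 0.3594429  -0.45588576  1.09268942]
[ 0.32670531 -0.07920562 -5.53672491] [0.00249506 0.01247593 0.03442246] 0.008528052891171195
[ 0.5089944  -0.27801192  0.23102627] [-0.31328392  0.38512914 -5.233914  ] 26.5
```

View pics/w5.png

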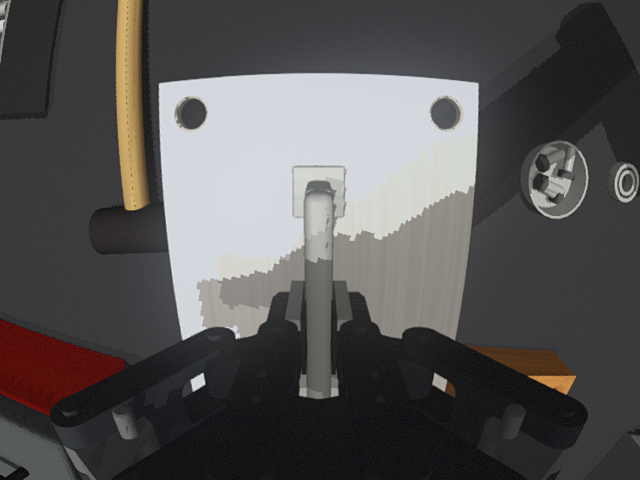

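The wrist picture shows the cover level in the grip, with hole 3 at (191,113), hole 2 at (445,113) and the bar straight at column 318. That was my tenth picture, so from here I measure numerically.

```bash
cat > m5.py <<'E'
from h import *
from cell import ctrl
def rim(g,uv,win,hi):
    u0,v0=int(uv[0])-win,int(uv[1])-win
    w=cv2.resize(g[v0:v0+2*win+1,u0:u0+2*win+1],None,fx=4,fy=4,interpolation=cv2.INTER_CUBIC)
    m=(w<hi).astype(np.uint8);best=None
    for k in cv2.findContours(m,cv2.RETR_EXTERNAL,cv2.CHAIN_APPROX_NONE)[0]:
        if len(k)<30: continue
        e=cv2.fitEllipse(cv2.convexHull(k)); dd=np.hypot(e[0][0]-w.shape[1]/2,e[0][1]-w.shape[0]/2)
        if best is None or dd<best[0]: best=(dd,e)
    if best is None:return [np.nan]*4
    e=best[1];return [u0+(e[0][0]+.5)/4-.5,v0+(e[0][1]+.5)/4-.5,e[1][0]/4,e[1][1]/4]
def cov(t,th,z):
    a=np.radians(th);Q=np.array([[np.cos(a),-np.sin(a)],[np.sin(a),np.cos(a)]]);return np.c_[HX@Q.T+t,np.full(4,z)]
E
python3 - <<'E'
from m5 import *
Z=np.load("pics/w5.npz");c={k:Z[k] for k in("fx","fy","cx","cy","xyz","rotation")};g=cv2.cvtColor(Z["im"],cv2.COLOR_RGB2GRAY)
P=cov([.509,-.278],15.65,.196);print(proj(c,P,True)[2:])
for hi in(120,150,180):
    r=np.array([rim(g,p,26,hi) for p in((445,113),(191,113))]);W=plane(c,r[:,:2],.196,True);print(hi,r.round(1).tolist(),W.round(4).tolist(),np.linalg.norm(W[0]-W[1]),np.degrees(np.arctan2(*(W[0]-W[1])[1::-1]))-90)
    print("centre by axis",(W.mean(0)[:2]+.08*np.array([np.cos(np.radians(15.65)),np.sin(np.radians(15.65))])))
d=Z["d"];
for uv in((225,95),(410,95),(200,290),(435,290),(215,140),(420,140)): 
    z=d[uv[1],uv[0]]; o,v=ray(c,uv,True); v=v[0]; a=(uv[0]-c["cx"])/c["fx"];b=(uv[1]-c["cy"])/c["fy"]; print(uv,z,(o+v*z/np.cos(np.hypot(a,b))).round(4))
for n in("top","side"):
    Z=np.load(f"pics/{n}5.npz");im=Z["im"];g=cv2.cvtColor(im,cv2.COLOR_RGB2GRAY);c=ctrl.get_calibration(n)
    px=proj(c,P);print(n,px.round(1).tolist(),[round(float(g[int(v),int(u)])) if 0<=v<480 else -1 for u,v in px])
    for u,v in px: print(g[int(v)-6:int(v)+7,int(u)-7:int(u)+8].tolist() if n=="top" else "")
E
```

```text
[[444.98795778 112.10103016]
 [187.52423102 112.26763832]]
120 [[444.9, 113.2, 28.6, 31.0], [190.6, 113.0, 30.1, 31.7]] [[0.4176, -0.2465, 0.196], [0.4468, -0.3511, 0.196]] 0.10855975959799896 15.636281911364591
centre by axis [ 0.50924608 -0.27721857]
150 [[444.9, 112.8, 29.3, 33.7], [190.2, 113.1, 31.6, 33.3]] [[0.4174, -0.2466, 0.196], [0.4469, -0.3512, 0.196]] 0.10873404864087087 15.717422840278772
centre by axis [ 0.50920984 -0.27732886]
180 [[444.9, 113.0, 30.4, 35.3], [190.3, 113.2, 32.5, 34.6]] [[0.4175, -0.2465, 0.196], [0.4469, -0.3512, 0.196]] 0.10869774566290968 15.698303316211067
centre by axis [ 0.50925098 -0.27728281]
(225, 95) 0.1453439 [ 0.4361 -0.3382  0.1953]
(410, 95) 0.1440447 [ 0.4154 -0.2636  0.1967]
(200, 290) 0.16893974 [ 0.5255 -0.3306  0.1954]
(435, 290) 0.16815454 [ 0.4951 -0.2237  0.1962]
(215, 140) 0.15078036 [ 0.4559 -0.3376  0.195 ]
(420, 140) 0.14989825 [ 0.4323 -0.2538  0.1959]
top [[421.9, 214.5], [466.9, 201.3], [443.7, 280.7], [489.5, 267.1]] [161, 84, 129, 168]
[[211, 216, 137, 106, 155, 195, 209, 214, 210, 217, 219, 228, 228, 228, 229], [198, 20
[... 3286 characters left out ...]
157, 158, 162, 163, 164, 163, 165, 167, 168, 169, 169, 171, 172, 173], [158, 160, 160, 162, 163, 165, 165, 168, 169, 169, 170, 171, 171, 173, 174], [159, 160, 161, 162, 165, 165, 166, 167, 169, 169, 171, 171, 174, 173, 173], [160, 161, 164, 163, 165, 167, 165, 169, 169, 170, 172, 172, 172, 175, 176], [161, 163, 163, 165, 165, 168, 169, 170, 168, 172, 172, 173, 174, 175, 174], [162, 162, 164, 165, 166, 167, 168, 169, 170, 172, 173, 173, 175, 176, 177], [163, 164, 164, 165, 167, 168, 169, 170, 170, 171, 173, 174, 174, 175, 175], [162, 165, 165, 166, 167, 170, 169, 172, 171, 174, 173, 174, 176, 176, 177]]
side [[371.2, 167.0], [384.4, 145.7], [431.1, 180.8], [441.7, 158.1]] [207, 237, 239, 166]
```

Run:
```python
from m5 import *
c=ctrl.get_calibration("top");Z=np.load("pics/top5.npz");g=cv2.cvtColor(Z["im"],cv2.COLOR_RGB2GRAY)
P=cov([.509,-.278],15.65,.196);px=proj(c,P)
r=np.array([rim(g,px[0],5,195),rim(g,px[1],5,205),rim(g,px[2],5,225),[np.nan]*4]);print(r.round(2))
W=plane(c,r[:,:2],.196)[:,:2];print(((W-P[:,:2])*1e3).round(2))
for s in([0,1],[0,1,2]):
    q=np.full((4,2),np.nan);q[s]=W[s];t,th,e=fit(q);print(s,t.round(4),round(th,2),(e*1e3).round(2))
# gearbox from the initial top picture with the same ellipse method
Z=np.load("pics/top0.npz");g=cv2.cvtColor(Z["im"],cv2.COLOR_RGB2GRAY)
for hi in(120,150):
    G=cov([.5098,-.2786],15.56,.08);r=np.array([rim(g,p,6,hi) for p in proj(c,G)]);t,th,e=fit(plane(c,r[:,:2],.08)[:,:2]);print(hi,t.round(4),round(th,2),(e*1e3).round(2),r[:,2:].round(1).tolist())
# plate tilt by plane fit to wrist depth
Z=np.load("pics/w5.npz");cw={k:Z[k] for k in("fx","fy","cx","cy","xyz","rotation")};d=Z["d"]
uv=np.array([(u,v) for u in range(180,465,4) for v in range(90,160,4) if not(abs(u-445)<24 or abs(u-191)<24)]+[(u,v) for u in range(215,285,4) for v in range(165,270,4)]+[(u,v) for u in range(360,440,4) for v in range(165,270,4)])
o,v=ray(cw,uv,True);k=d[uv[:,1],uv[:,0]]/np.cos(np.hypot((uv[:,0]-cw["cx"])/cw["fx"],(uv[:,1]-cw["cy"])/cw["fy"]))
X=o+v*k[:,None];L=(X[:,:2]-[.509,-.278])@np.array([[np.cos(.2731),-np.sin(.2731)],[np.sin(.2731),np.cos(.2731)]])
A=np.c_[L,np.ones(len(L))];s=np.linalg.lstsq(A,X[:,2],rcond=None)[0];print("slopes deg along cover x,y:",np.degrees(s[:2]),"z",s[2],"rms",np.std(A@s-X[:,2]))
```

```text
[[422.15 214.34   6.12   6.33]
 [466.92 201.23   5.39   5.87]
 [443.77 280.11   5.78   6.56]
 [   nan    nan    nan    nan]]
[[ 0.45 -0.49]
 [ 0.24 -0.03]
 [ 1.33 -0.21]
 [  nan   nan]]
[0, 1] [ 0.5093 -0.2782] 15.61 [0.25 0.25]
[0, 1, 2] [ 0.5097 -0.2782] 15.61 [0.34 0.48 0.65]
120 [ 0.5096 -0.2785] 15.58 [0.1  0.12 0.25 0.24] [[3.0, 3.5], [3.1, 3.5], [3.2, 3.5], [3.2, 3.6]]
150 [ 0.5097 -0.2786] 15.57 [0.11 0.09 0.15 0.15] [[3.7, 4.1], [3.8, 4.1], [3.8, 4.2], [3.9, 4.2]]
slopes deg along cover x,y: [-1.44902958  0.00907531] z 0.19443521731193583 rms 0.011127831301599878
```

```bash
cat > tilt.py <<'E'
from m5 import *
def tilt(cam,Z,c,ctr,zt):
    d=Z["d"];fish=cam=="wrist";v,u=np.mgrid[0:480:2,0:640:2];uv=np.c_[u.ravel(),v.ravel()]
    o,r=ray(c,uv,fish);k=d[uv[:,1],uv[:,0]].astype(float)
    if fish:k=k/np.cos(np.hypot((uv[:,0]-c["cx"])/c["fx"],(uv[:,1]-c["cy"])/c["fy"]))
    X=o+r*k[:,None];a=np.radians(15.6);L=(X[:,:2]-ctr)@np.array([[np.cos(a),-np.sin(a)],[np.sin(a),np.cos(a)]])
    m=(k>0)&(abs(L[:,0])<.09)&(abs(L[:,1])<.065)&(abs(L[:,1])>.012)&(abs(X[:,2]-zt)<.012)
    for _ in range(6):
        A=np.c_[L[m],np.ones(m.sum())];s=np.linalg.lstsq(A,X[m,2],rcond=None)[0]
        e=X[:,2]-np.c_[L,np.ones(len(L))]@s; sd=1.5*np.median(abs(e[m]));m=m&(abs(e)<max(3*sd,.0005))
    print(cam,"slope deg x,y",np.degrees(s[:2]).round(2),"z",s[2].round(4),"n",m.sum(),"rms mm",(np.std(e[m])*1e3).round(2),"x span",L[m,0].min().round(3),L[m,0].max().round(3))
if __name__=="__main__":
    for n in("wrist","top","side"):
        Z=np.load("pics/w5.npz" if n=="wrist" else f"pics/{n}5.npz");c={k:Z[k] for k in("fx","fy","cx","cy","xyz","rotation")} if n=="wrist" else ctrl.get_calibration(n)
        tilt(n,Z,c,[.5093,-.2782],.196)
E
python3 tilt.py
python3 - <<'E'
from tilt import *   # reference: gearbox face in the first top/side pictures
for n in("top","side"):
    tilt(n,np.load(f"pics/{n}0.npz"),ctrl.get_calibration(n),[.5097,-.2785],.08)
tilt("wrist",np.load("pics/w4.npz"),dict(np.load("pics/w4.npz")),[.5084,-.2773],.08)
print(ctrl.read_ft_torque(),ctrl.read_time())
E
```

```text
wrist slope deg x,y [-0.1   0.02] z 0.1949 n 13060 rms mm 0.62 x span -0.09 0.062
top slope deg x,y [0.06 0.25] z 0.1953 n 456 rms mm 2.14 x span -0.089 0.09
side slope deg x,y [0.08 0.28] z 0.1956 n 313 rms mm 1.71 x span -0.09 0.09
top slope deg x,y [-0.08  0.15] z 0.08 n 446 rms mm 2.56 x span -0.09 0.09
side slope deg x,y [-0.18  0.37] z 0.0794 n 261 rms mm 2.59 x span -0.09 0.09
wrist slope deg x,y [-0.07 -0.  ] z 0.0793 n 2934 rms mm 0.75 x span -0.089 0.09
[-0.00313477  0.00022461 -0.02611331] 26.6
```

The cover is level to about 0.2° and its pose agrees between cameras. I correct by (+0.4, −0.4) mm and thread it down with force checks.

Run:
```python
from h import *
from cell import ctrl
x,y=.5094,-.2784;o=[180,0,-164.40]
ctrl.servo_line([x,y,.225],o,feed=.03);ctrl.wait(.3);f0=np.array(ctrl.read_force());m0=np.array(ctrl.read_ft_torque())
for z in(.200,.190,.183,.176,.169,.162,.155,.148,.142,.1368):
    ctrl.servo_line([x,y,z],o,feed=.04);ctrl.wait(.08);f=np.array(ctrl.read_force())-f0;m=np.array(ctrl.read_ft_torque())-m0
    print(z,f.round(1),m.round(3),np.round(ctrl.read_ee_pos(),4))
    if np.linalg.norm(f)>5: print("stop");break
ctrl.wait(.4);print(ctrl.read_ee_pos(),ctrl.read_tcp_rot(),ctrl.read_time())
cw=ctrl.get_calibration("wrist");im,d=ctrl.grab_frame("wrist");np.savez("pics/w6.npz",im=im,d=d,**{k:cw[k] for k in("fx","fy","cx","cy","xyz","rotation")})
for n in("top","side"):
    im,d=ctrl.grab_frame(n);np.savez(f"pics/{n}6.npz",im=im,d=d)
```

```text
0.2 [-0.2 -0.4  0.9] [-0.015  0.025  0.068] [ 0.5096 -0.2786  0.2004]
0.19 [-0.1 -0.2  0.3] [-0.021  0.041  0.07 ] [ 0.5093 -0.2784  0.1899]
0.183 [ 0.4  0.3 -0. ] [-0.045  0.025  0.029] [ 0.5093 -0.2783  0.1829]
0.176 [ 0.4 -0.4 -0.6] [-0.01   0.016  0.012] [ 0.5093 -0.2783  0.1759]
0.169 [ 0.6 -0.1  0.3] [-0.033  0.015  0.039] [ 0.5093 -0.2783  0.1689]
0.162 [-0.1 -0.5 -0.3] [-0.035  0.021  0.069] [ 0.5093 -0.2783  0.1619]
0.155 [ 0.7  0.  -0.3] [0.001 0.024 0.011] [ 0.5093 -0.2784  0.1549]
0.148 [-0.4  0.3 -0.5] [-0.071 -0.011  0.046] [ 0.5093 -0.2783  0.1479]
0.142 [-0.8  0.3  0.8] [-0.017  0.061  0.012] [ 0.5093 -0.2783  0.1419]
0.1368 [-0.3 -0.9  0.1] [-0.037  0.092  0.047] [ 0.5093 -0.2783  0.1367]
[ 0.50945638 -0.27843539  0.13688364] [-1.79990968e+02  5.41404932e-03 -1.64399406e+02] 32.1917
```

There was no contact. Now I verify the final pose: cover holes in the top view, level, height, and the pin through hole 2.

Run:
```python
from tilt import *
c=ctrl.get_calibration("top");Z=np.load("pics/top6.npz");g=cv2.cvtColor(Z["im"],cv2.COLOR_RGB2GRAY)
P=cov([.5097,-.2785],15.58,.101);px=proj(c,P)
for k in(0,1,2):
    u,v=px[k].astype(int);w=g[v-6:v+7,u-6:u+7];print(k,px[k].round(1),"min",w.min(),"med",np.median(w))
    for hi in(170,195,215):print("  ",hi,np.round(rim(g,px[k],5,hi),2))
    if k<2: print(w.tolist())
for n in("wrist","top","side"):
    Z=np.load("pics/w6.npz" if n=="wrist" else f"pics/{n}6.npz");cc=dict(Z) if n=="wrist" else ctrl.get_calibration(n)
    tilt(n,Z,cc,[.5097,-.2785],.101)
# pin in the wrist view: points of the depth map near hole 2 and above the plate
Z=np.load("pics/w6.npz");cc=dict(Z);v,u=np.mgrid[0:300,330:560];uv=np.c_[u.ravel(),v.ravel()];o,r=ray(cc,uv,True)
k=Z["d"][uv[:,1],uv[:,0]]/np.cos(np.hypot((uv[:,0]-cc["cx"])/cc["fx"],(uv[:,1]-cc["cy"])/cc["fy"]));X=o+r*k[:,None]
w5=np.load("pics/w6.npz")
for lo,hi in((.108,.118),(.118,.13),(.13,.14),(.14,.156)):
    m=(X[:,2]>lo)&(X[:,2]<hi)&(np.linalg.norm(X[:,:2]-P[2,:2],axis=1)<.02);q=X[m]
    if len(q):print(lo,len(q),(q.mean(0)-[*P[2,:2],0]).round(4),uv[m].mean(0).round(0))
```

```text
0 [415.  221.1] min 67 med 228.0
   170 [414.87 221.19   5.09   5.19]
   195 [414.98 221.08   5.85   6.04]
   215 [415.08 221.03   6.62   6.79]
[[81, 86, 102, 135, 180, 193, 210, 218, 222, 226, 229, 230, 228], [154, 192, 224, 249, 252, 247, 230, 229, 228, 228, 228, 230, 229], [250, 253, 255, 255, 255, 242, 226, 227, 229, 228, 228, 228, 229], [255, 255, 255, 255, 239, 205, 191, 203, 223, 227, 229, 229, 230], [255, 255, 255, 236, 193, 157, 147, 162, 194, 218, 229, 228, 229], [253, 255, 255, 212, 139, 116, 122, 134, 164, 208, 228, 229, 229], [234, 255, 255, 203, 102, 89, 102, 124, 150, 200, 228, 230, 229], [197, 245, 244, 215, 104, 67, 87, 113, 150, 200, 228, 229, 229], [169, 230, 233, 225, 165, 104, 107, 135, 181, 219, 229, 228, 228], [157, 211, 231, 230, 218, 202, 202, 205, 217, 227, 229, 227, 228], [142, 189, 231, 231, 230, 227, 228, 225, 227, 227, 228, 227, 229], [127, 174, 230, 231, 229, 230, 230, 229, 227, 226, 228, 228, 227], [118, 157, 212, 230, 229, 230, 229, 230, 227, 226, 227, 228, 227]]
1 [456.7 208.9] min 85 med 255.0
   170 [456.62 208.98   4.18   4.43]
   195 [456.65 208.
[... 793 characters left out ...]
255, 255, 255, 255, 255, 255, 255, 255, 255, 255, 255, 255], [255, 255, 255, 255, 255, 255, 255, 255, 255, 255, 255, 255, 255]]
2 [435.  282.5] min 70 med 250.0
   170 [435.87 282.34   5.05   7.34]
   195 [435.85 282.21   5.49   7.86]
   215 [437.61 283.3    7.49  12.04]
wrist slope deg x,y [-0.11  0.02] z 0.1006 n 12988 rms mm 0.61 x span -0.09 0.061
top slope deg x,y [-0.26 -0.16] z 0.1015 n 385 rms mm 2.31 x span -0.089 0.09
side slope deg x,y [-0.06  0.09] z 0.1014 n 297 rms mm 1.98 x span -0.089 0.09
0.108 190 [ 0.0015 -0.0028  0.1131] [447. 113.]
0.118 286 [ 0.0015 -0.0026  0.1243] [457. 111.]
0.13 306 [ 0.0015 -0.0025  0.1354] [469. 110.]
0.14 687 [ 0.0007 -0.0011  0.1462] [486. 108.]
```

Cover holes 0 and 1 lie within 0.2 px of their targets, and the cover is level about 15 mm above the face. The pin stands upright through hole 2, so I hand in the job.

```bash
python3 -c "
from cell import ctrl
print(ctrl.read_gripper_width(),ctrl.read_time());print(ctrl.job_done())"
```

```text
0.009052643434391008 32.3417
the job is handed in; nothing more can be done
None
```

The guide pin stands fully down in threaded hole 2, and the cover is threaded over it and held level about 15 mm above the face with its holes lined up; I felt no contact on the way down, and the job was handed in at 32 s.

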